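# Close a carton of tiles and hold it in the corner of the taping jig

## Robot

A 6-joint arm with a two-finger parallel gripper is mounted at the origin on the work surface. World frame = base frame: x ahead of the robot, y to its left, z up, the work surface at z = 0. Lengths are in m, angles in rad, forces in N, time in s.
With the tool pointing down it reaches from about 0.35 to 0.975 m from the base axis. Payload 4.9 kg.
Tool frame: the origin (TCP) lies on the centre line of the jaws, within the pads' length; the fingertips stand manip.tcp_to_tips ahead of it and the grasp point (between the pads) is the TCP (manip.tcp_to_tips is the distance from the TCP to the fingertips, in m); y points along the fingers, z is the direction in which the jaws open and shut, and the axes are right-handed (so a half turn about y gives the same grasp; the last joint's range is limited). The gripper opens to 85 mm and grips with 20 to 120 N. Pads are 22 mm wide; open, the fingers measure 114 mm over their backs; the gripper's body (76 mm by 85 mm) begins 54 mm behind the grasp point. The pads swing forward as they close: fully open they stand 13 mm farther back than shut.
Start: joints at [-1.234, 0.053, 1.613, -0, 1.476, -0.119], TCP at [0.275, -0.561, 0.25] pointing down, gripper open.
Joint ranges: [-3.01, 3.01], [-1.01, 2.22], [0.06, 2.58], [-1.02, 4.17], [0.09, 2.62], [-3.14, 3.14]. Speed limits (rad/s): [2.57, 2.57, 3.14, 3.14, 3.14, 3.14].

## Interface

Orientations are given as a unit quaternion [w, x, y, z].
In Python, from plant import manip gives the robot as it stands.
- The arm moves only by the tool apply_moves, never from a script. Its argument "moves" is a list of rows, each a list of 7 numbers: the gripper's target within -1 to 1 (shut at 1, half-way at 0, fully open at -1), then the shift along the tool's x, y, z in mm, then the turn, a rotation vector about the tool's x, y, z in degrees. A call has 1 to 20 rows; each row shifts and turns the commanded pose from where the row before left it, along the tool's axes as they then stand; what a row does not reach is not made up. A row lasts 1/10 s, in which the tool goes at most 50 mm and 8.59 degrees, less where a joint would pass 70% of its speed; a pose out of reach is approached as far as the arm can. A call with a gripper value outside its range is refused whole. The fingers move at their own pace and stop on an object; the grip force is fixed at half the most. Time passes only in rows, so rows that do not move let the fingers close. It gives the time, the measured TCP pose, the force and the opening at its end, in the units of the state.
- manip.state(): the state, without advancing time (a new reading comes with each control period).
- manip.grab_frame(name): name is "scene" or "side" or "wrist"; returns the picture (420x560x3 uint8, blue, green, red); there is no depth.
- manip.calibration(name): a dict with "mtx" (3x3 intrinsics, pixels), "T" (4x4, takes a point from camera to world coordinates); the wrist camera has in their place "T_tool_cam" (4x4, takes a point from camera to tool coordinates, whose origin is the TCP and whose axes are the tool frame's). Camera axes: x right, y down, z forward; pixel columns grow to the right and rows downward; lengths in m; the calibration is good to about 2 mm. The wrist camera is an equidistant fisheye: a pixel r from the principal point sees the ray r / f radians off the axis. A picture is of the moment at which its call begins: read the wrist's pose just before it. calibration takes no time and is no camera call.
- manip.job_done(): hands the job in, once; it reports no verdict.
The state is a dict: "time": time; "joint_pos": joint angles; "joint_vel": joint speeds; "joint_efforts": joint torques, N m; "tool_pos": TCP position; "tool_rot": TCP orientation; "contact_force": force on the tool from outside, world axes, zero at the start; "ft_torque": the same for the moment, N m; "gripper_width": opening from 0.0 (shut) to 1.0 (fully open).
Only numpy, scipy, OpenCV 4.12 (cv2) and the standard library are available. Lean on these libraries where they do the work, as an engineer would, in place of code of your own. Each camera call takes 0.05 s, during which the arm holds its last target. There are 200 camera calls.

## Task

Close the open tile carton: fold its narrow flap down first, then the wide flap down over it. Then set the carton on the board of the taping jig with a long side against the long fence and an end against the short fence, press it square into the corner so that it bears on both fences at once, and finish while still holding it pressed there, without letting go, ready to be taped. Do not tip the carton over and leave the other things on the bench where they are.

Things in the scene. Friction and masses are not known exactly. Their poses are not given: they have to be found in the camera images.
- carton_center (a point): centre (half-way up, 30 mm above the underside) of the loose cardboard carton, 66 (its x) x 130 (its y) x 60 mm high to the top of its walls, 65 mm high with both flaps shut, about 0.7 kg, full of border tiles. z is up. The wide flap is hinged on the -x long side, the narrow flap on the +x long side. The upright walls can be gripped across the 66 mm width. It starts upright on the bench. It slides on bench, board and fences with a friction coefficient of 0.5 to 0.75
- narrow_hinge (a point): middle of the narrow flap's hinge line, on the carton's +x long side, 61 mm above the carton's underside; axes as the carton's
- wide_hinge (a point): middle of the wide flap's hinge line, on the carton's -x long side, 64 mm above the carton's underside; axes as the carton's
- flap_narrow (a joint): angle of the narrow flap (32 mm from hinge to free edge, 128 mm along the hinge, 2.5 mm thick): 0 = shut, level over the tiles; 1.57 = standing straight up; more = leaning outwards (to the carton's +x); at most 2.4. Stiff crease: stays where it is left; about 0.015 N m turns it
- flap_wide (a joint): angle of the wide flap (64 mm from hinge to free edge, 128 mm along the hinge, 2.5 mm thick): 0 = shut, level over the narrow flap; 1.57 = standing straight up; more = leaning outwards (to the carton's -x); at most 2.4. Stiff crease: stays where it is left; about 0.015 N m turns it
- jig_corner (a point): inner corner of the taping jig, where the two fences' inner faces meet, at the top face of its board (12 mm above the bench). Its y axis runs along the long fence away from the corner, its -x axis along the short fence away from the corner, z up. The jig is fixed to the bench; the board reaches 110 mm to -x, 180 mm to +y of this point and about 20 mm beyond it under the fences; clear space for the carton is at -x, +y
- jig: plywood board of the taping jig, 130 (x) x 200 (y) x 12 mm thick, with the two fences on it; origin at the centre of its underside; same axes as jig_corner
- fence_long: long wooden batten on the jig, 20 x 200 mm, 25 mm high above the board, its inner face looks to the jig's -x; origin at the centre of its underside
- fence_short: short wooden batten on the jig, 110 x 20 mm, 25 mm high above the board, its inner face looks to the jig's +y; origin at the centre of its underside
- glaze_bowl: white bowl, rim diameter 72 mm, 38 mm high, loose, stands between carton and jig; origin under its centre. Leave it
- tape_roll: roll of brown tape lying flat, diameter 84 mm, 45 mm high, loose, near the robot; origin under its centre. Leave it
- brush: paint brush, about 190 mm long, lying loose beyond the work; origin at its middle, underneath. Leave it
- jar: small brown jar with steel cap, diameter 54 mm, 75 mm high, loose, beyond the work; origin under its centre. Leave it
- square_tile: decorated tile 100 x 100 x 12 mm lying loose beyond the work; origin under its centre. Leave it
- mug: blue mug, diameter 76 mm, 85 mm high, loose, to the left near the robot; origin under its centre. Leave it
- big_bowl: blue bowl, rim diameter 120 mm, 60 mm high, loose, to the right near the robot; origin under its centre. Leave it
Things that resemble listed ones, but are neither listed nor needed, are in the scene too. Leave any pink look-alike of the part that bears carton_center alone.

How it is judged:
By the outcome, as a careful person would: the job done as asked, in the order asked, and still so for the second after the job is handed in, while the arm keeps its last pose, push and grip.
It also fails if it takes over 72 s, if anything falls off the work surface, if the arm or the gripper's body presses on something with over 40 N, if the wrist force passes 120 N, or if a joint passes its speed limit or range.

## Working session

There is one attempt and no reset: what is moved stays moved. The work goes in short steps, Python scripts to look and compute and a tool call to move; the robot and the scene stay as the last step left them, time stands still between calls to the robot, and variables do not carry over. Pictures are saved under pics/ and viewed, about 8 in all and at most 12, crops included, and the job is handed in when it is done.

Besides the shell and the picture viewer there is one more tool, called after "Call:" as name(argument=value, ...) on one line, values as JSON. apply_moves: Moves the arm, as the interface text tells. Its arguments: {"type":"object","properties":{"moves":{"type":"array","items":{"type":"array","items":{"type":"number"}}}},"required":["moves"]}

```bash
mkdir -p pics; ls; python3 - <<'E'
from plant import manip
import cv2,numpy as np
print(manip.state()); print(manip.tcp_to_tips)
for n in("scene","side"):
    f=manip.grab_frame(n); cv2.imwrite(f"pics/{n}0.png",f)
    c=manip.calibration(n); print(n,c)
print(manip.calibration("wrist"))
E
```

```text
pics
{'time': 0.0, 'joint_pos': array([-1.23398707e+00,  5.33722306e-02,  1.61431481e+00, -5.13553072e-05,
        1.47599580e+00, -1.19018565e-01]), 'joint_vel': array([ 0.00170652, -0.00053757,  0.00231649, -0.00104258, -0.00103088,
        0.000527  ]), 'joint_efforts': array([-2.28924684e-03, -3.93692458e+01, -3.70173669e+01, -2.39386800e-04,
        7.08375723e-03,  4.12269983e-06]), 'tool_pos': array([ 0.27490911, -0.56063262,  0.24904102]), 'tool_rot': array([ 0.15967119, -0.15986775,  0.68955278, -0.68808748]), 'contact_force': array([ 0.85861627,  0.0848937 , -0.47142437]), 'ft_torque': array([ 0.01707347, -0.01636422, -0.05802771]), 'gripper_width': 0.9975350029290274}
0.019
scene {'mtx': array([[410.54544697,   0.        , 281.52622404],
       [  0.        , 410.54544697, 204.11189023],
       [  0.        ,   0.        ,   1.        ]]), 'T': array([[ 0.21450779,  0.69631422, -0.68493278,  1.33769982],
       [ 0.97650739, -0.13818161,  0.1653456 , -0.21324157],
       [ 0.02048737, -0.70430984, -0.70959701,  0.9134389 ],
       [ 0.        ,  0.        ,  0.        ,  1
[... 251 characters left out ...]
    [-0.07376024,  0.52696143, -0.84668239,  0.89983978],
       [ 0.01909062, -0.84809339, -0.52950273,  0.64740938],
       [ 0.        ,  0.        ,  0.        ,  1.        ]])}
{'mtx': array([[325.1922621 ,   0.        , 281.00701839],
       [  0.        , 325.1922621 , 216.70544357],
       [  0.        ,   0.        ,   1.        ]]), 'T_tool_cam': array([[-3.39898313e-04,  9.66142760e-01,  2.58007851e-01,
        -6.51110338e-02],
       [-6.86870177e-04, -2.58008030e-01,  9.66142528e-01,
        -1.22841860e-01],
       [ 9.99999706e-01,  1.51172317e-04,  7.51311143e-04,
         4.50575635e-04],
       [ 0.00000000e+00,  0.00000000e+00,  0.00000000e+00,
         1.00000000e+00]])}
```

View pics/scene0.png

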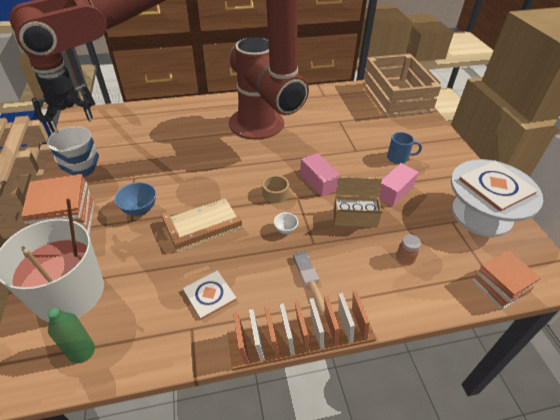

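View pics/side0.png

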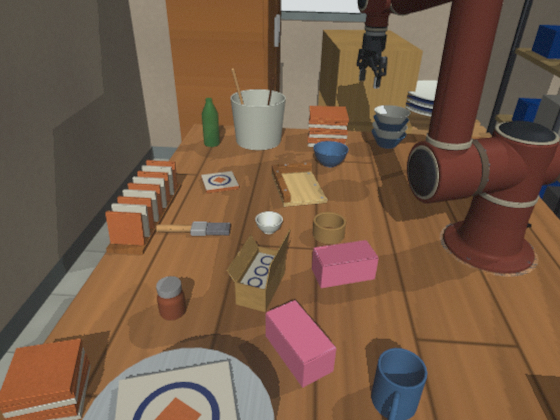

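The scene view shows the open carton near (357,205), the jig near (203,222), the glaze bowl at (287,225), the tape roll at (276,188) and pink look-alikes at (320,175) and (398,183). I'll enlarge both views.

```bash
python3 - <<'E'
import cv2,numpy as np
s=cv2.imread("pics/scene0.png"); d=cv2.imread("pics/side0.png")
def crop(im,x,y,w,h,k): return cv2.resize(im[y:y+h,x:x+w],None,fx=k,fy=k,interpolation=cv2.INTER_CUBIC)
a=crop(s,155,190,95,60,4); b=crop(s,320,165,75,70,5)
a=cv2.copyMakeBorder(a,0,110,0,0,cv2.BORDER_CONSTANT)
top=np.hstack([a,cv2.copyMakeBorder(b,0,0,0,0,cv2.BORDER_CONSTANT)]) if a.shape[0]==b.shape[0] else None
cv2.imwrite("pics/c1.png",top)
a=crop(d,225,225,75,90,5);b=crop(d,262,155,70,60,5);b=cv2.copyMakeBorder(b,0,150,0,0,cv2.BORDER_CONSTANT)
cv2.imwrite("pics/c2.png",np.hstack([a,b]))
E
```

```text
(no output)
```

View pics/c1.png

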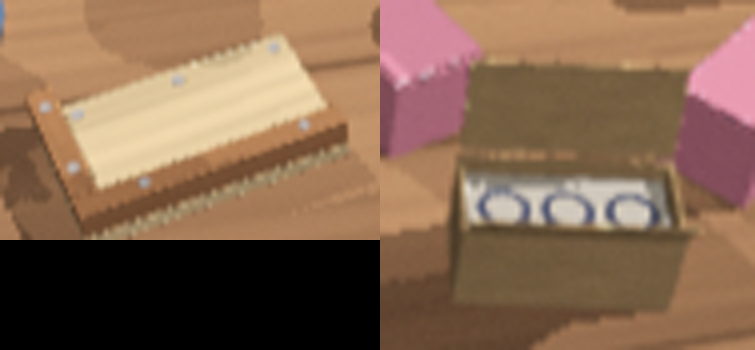

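View pics/c2.png

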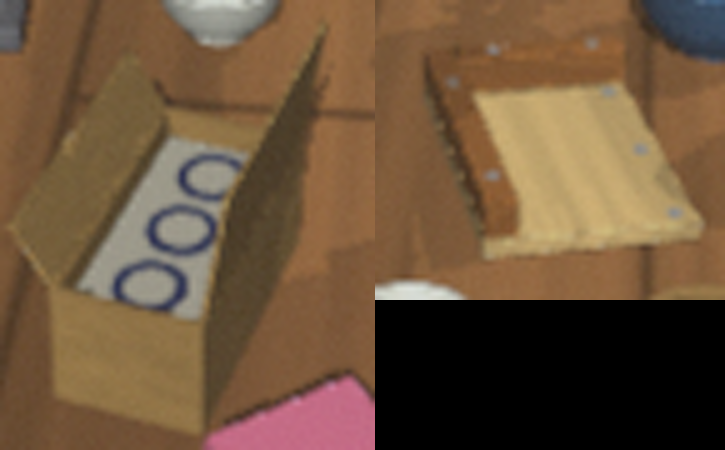

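In the crops, the carton's wide flap stands on the robot (-x) side and the narrow flap leans out toward +x. The jig's long fence is on its +x side and its short fence at -y. Next I'll fit both poses from the corners I read off the crops.

```bash
cat > h.py <<'E'
from plant import manip
import numpy as np,cv2
from scipy.optimize import least_squares
from scipy.spatial.transform import Rotation as R
C={n:manip.calibration(n) for n in("scene","side")}
def proj(n,P):
    c=C[n];P=np.atleast_2d(P);p=(P-c["T"][:3,3])@c["T"][:3,:3];q=p@c["mtx"].T
    return q[:,:2]/q[:,2:]
def ray(n,px,z):
    c=C[n];d=c["T"][:3,:3]@np.linalg.solve(c["mtx"],[*px,1]);o=c["T"][:3,3];return o+d*(z-o[2])/d[2]
def world(x,y,yaw,L): 
    L=np.atleast_2d(L);c,s=np.cos(yaw),np.sin(yaw)
    return np.c_[x+c*L[:,0]-s*L[:,1],y+s*L[:,0]+c*L[:,1],L[:,2]]
def wristproj(P,st):
    c=manip.calibration("wrist");w,x,y,z=st["tool_rot"];Rt=R.from_quat([x,y,z,w]).as_matrix()
    p=(np.atleast_2d(P)-st["tool_pos"])@Rt;T=c["T_tool_cam"];p=(p-T[:3,3])@T[:3,:3]
    th=np.arctan2(np.hypot(p[:,0],p[:,1]),p[:,2]);ph=np.arctan2(p[:,1],p[:,0]);m=c["mtx"]
    return np.c_[m[0,2]+m[0,0]*th*np.cos(ph),m[1,2]+m[0,0]*th*np.sin(ph)]
def carton(an,aw):
    n=lambda y:(.033-.032*np.cos(an),y,.061+.032*np.sin(an))
    w=lambda y:(-.033+.064*np.cos(aw),y,.064+.064*np.sin(aw))
    return n,w
E
python3 - <<'E'
from h import *
def fc(p):
    x,y,yaw,an,aw=p;n,w=carton(an,aw)
    S=[((.033,-.065,0),(335,225.6)),((.033,.065,0),(377.6,227)),(w(-.064),(337.6,178)),(w(.064),(382.4,179.4)),((-.033,-.064,.064),(336.6,197)),((-.033,.064,.064),(381,198))]
    D=[((.033,.065,0),(236,304.6)),((-.033,.065,0),(266,312)),((.033,.065,.06),(236,283)),((-.033,.065,.06),(266,289)),(n(.064),(227.4,270.6)),(n(-.064),(250.6,236)),(w(-.064),(290,230))]
    r=[(proj(k,world(x,y,yaw,[a for a,_ in Q]))-[b for _,b in Q]) for k,Q in(("scene",S),("side",D))]
    return np.vstack(r).ravel()
f=least_squares(fc,[.6,.1,0,2,1.9],loss="soft_l1");print(f.x);print(fc(f.x).reshape(-1,2).round(1).tolist())
def fj(p):
    x,y,yaw=p
    S=[((0,0,.012),(179.25,237)),((-.11,.18,.012),(225,198.75)),((.02,.18,.037),(241.3,221.3)),((-.11,-.02,.037),(162.5,215))]
    D=[((.02,.18,0),(284,206.6)),((-.11,.18,.012),(327.6,199.4)),((0,.18,.012),(290.6,201)),((0,0,.012),(282,173.4)),((-.11,0,.012),(312.4,172)),((.02,-.02,.037),(272.4,166))]
    return np.vstack([(proj(k,world(x,y,yaw,[a for a,_ in Q]))-[b for _,b in Q]) for k,Q in(("scene",S),("side",D))]).ravel()
f=least_squares(fj,[.6,-.3,.3],loss="soft_l1");print(f.x);print(fj(f.x).reshape(-1,2).round(1).tolist())
for nm,px,z in(("bowl",(287,222),.03),("tape",(276,187),.045)):print(nm,ray("scene",px,z))
for px in((302,160),(320,155),(338,172),(322,183),(320,194),(341,190)):print(px,ray("scene",px,.06))
for px in((390,167),(416,178),(407,190),(382,183),(407,202),(382,193)):print(px,ray("scene",px,.06))
E
```

```text
[ 0.55676936  0.20841323 -0.22957837  2.06769239  1.71923118]
[[-0.0, -0.4], [0.8, -0.8], [0.7, -1.4], [-0.1, -1.8], [-0.6, -2.5], [-2.3, -2.4], [-0.1, 0.0], [-0.4, -0.0], [-1.2, 0.2], [-0.4, 1.4], [-0.0, -0.4], [-0.3, -1.3], [-0.5, -1.7]]
[ 0.55591355 -0.31591849  0.24845178]
[[0.7, 4.2], [0.7, -1.3], [0.1, -1.6], [-1.5, -3.1], [-0.4, -0.6], [-0.3, -0.2], [-0.1, 1.0], [-2.2, -0.1], [0.4, -0.8], [0.4, -2.0]]
bowl [ 0.55964931 -0.00749368  0.03      ]
tape [ 0.42290279 -0.0116606   0.045     ]
(302, 160) [0.32763343 0.09540851 0.06      ]
(320, 155) [0.31354617 0.16101439 0.06      ]
(338, 172) [0.40804312 0.19335681 0.06      ]
(322, 183) [0.44836968 0.12835933 0.06      ]
(320, 194) [0.49458225 0.10851356 0.06      ]
(341, 190) [0.49004707 0.17639442 0.06      ]
(390, 167) [0.41672904 0.36749246 0.06      ]
(416, 178) [0.48313481 0.42738327 0.06      ]
(407, 190) [0.52927208 0.37556283 0.06      ]
(382, 183) [0.48441621 0.31212159 0.06      ]
(407, 202) [0.57788157 0.35331302 0.06      ]
(382, 193) [0.52688529 0.29478387 0.06      ]
```

```bash
cat >> h.py <<'E'
def pose():
    s=manip.state();w,x,y,z=s["tool_rot"];return s,R.from_quat([x,y,z,w]).as_matrix()
def info():
    s,M=pose();print("t",s["time"].__round__(2),"pos",s["tool_pos"].round(4),"y",M[:,1].round(3),"zyaw",np.degrees(np.arctan2(M[1,2],M[0,2])).round(2),"F",s["contact_force"].round(1),"T",s["ft_torque"].round(2),"w",s["gripper_width"].__round__(3),"j",s["joint_pos"].round(2))
def to(P,zyaw=None):
    "tool-axis shift (mm) and yaw/levelling rotvec (deg) to reach world P, tool down, tool z at zyaw deg"
    s,M=pose();print("shift mm",(1e3*M.T@(np.array(P)-s["tool_pos"])).round(1))
    if zyaw is not None:
        a=np.radians(zyaw);Z=np.array([np.cos(a),np.sin(a),0]);Y=np.array([0,0,-1.]);D=np.c_[np.cross(Y,Z),Y,Z]
        print("turn deg",np.degrees(R.from_matrix(M.T@D).as_rotvec()).round(2))
E
python3 - <<'E'
from h import *
info();s,M=pose();print(M.round(3))
cy=-.2296;jy=.248
print("cart yaw",np.degrees(cy),"jig",np.degrees(jy))
to(world(.557,.208,cy,(.09,0,.2))[0],np.degrees(cy));to(world(.557,.208,cy,(.09,0,.2))[0],np.degrees(cy)+180)
print("goal",world(.556,-.316,jy,(-.033,.065,.042)))
E
```

```text
t 0.1 pos [ 0.2749 -0.5607  0.2492] y [-0.001  0.002 -1.   ] zyaw -63.88 F [0.1 0.3 0.6] T [ 0.01 -0.06 -0.02] w 1.0 j [-1.23  0.05  1.61 -0.    1.48 -0.12]
[[-0.898 -0.001  0.44 ]
 [-0.44   0.002 -0.898]
 [-0.    -1.    -0.002]]
cart yaw -13.155110976203702 jig 14.209353319244416
shift mm [-661.3   50.3 -509. ]
turn deg [  0.09 -50.73  -0.06]
shift mm [-661.3   50.3 -509. ]
turn deg [7.0000e-02 1.2927e+02 1.1000e-01]
goal [[ 0.50805436 -0.26108902  0.042     ]]
```

Call:
apply_moves(moves=[[1,-33,0,-25.5,0,0,0],[1,-33,0,-25.5,0,0,0],[1,-33,0,-25.5,0,0,0],[1,-33,0,-25.5,0,0,0],[1,-33,0,-25.5,0,0,0],[1,-33,0,-25.5,0,0,0],[1,-33,0,-25.5,0,0,0],[1,-33,0,-25.5,0,0,0],[1,-33,0,-25.5,0,0,0],[1,-33,0,-25.5,0,0,0],[1,-33,0,-25.5,0,0,0],[1,-33,0,-25.5,0,0,0],[1,-33,0,-25.5,0,0,0],[1,-33,0,-25.5,0,0,0],[1,-33,0,-25.5,0,0,0],[1,-33,0,-25.5,0,0,0],[1,-33,0,-25.5,0,0,0],[1,-33,0,-25.5,0,0,0],[1,-33,0,-25.5,0,0,0],[1,-33,0,-25.5,0,0,0]])

```text
time: 2.1
tool_pos: [0.6435, 0.1889, 0.2495]
tool_rot: [-0.159, 0.16, -0.689, 0.689]
contact_force: [0.3, -0.0, -0.2]
gripper_width: -0.004
```

Call:
apply_moves(moves=[[1,0,0,0,0,-8.5,0],[1,0,0,0,0,-8.5,0],[1,0,0,0,0,-8.5,0],[1,0,0,0,0,-8.5,0],[1,0,0,0,0,-8.5,0],[1,0,0,0,0,-8.2,0],[1,0,0,0,0,0,0],[1,0,0,0,0,0,0],[1,0,0,0,0,0,0]])

```text
time: 3.0
tool_pos: [0.6431, 0.1873, 0.25]
tool_rot: [0.439, -0.439, 0.555, -0.554]
contact_force: [0.5, 0.9, 0.2]
gripper_width: 0.001
```

```bash
python3 - <<'E'
from h import *
info();to(world(.557,.208,-.2296,(.085,0,.2))[0],-13.16)
s,_=pose();f=manip.grab_frame("wrist")
n,w=carton(2.07,1.72)
P=world(.557,.208,-.2296,[(.033,-.065,0),(.033,.065,0),(-.033,.064,.064),(-.033,-.064,.064),n(-.064),n(.064),w(-.064),w(.064)])
q=wristproj(P,s);print(q.round(0).tolist())
for p in q: cv2.circle(f,tuple(int(v) for v in p.round()),2,(0,255,0),-1)
cv2.imwrite("pics/w1.png",cv2.resize(f,(800,600)))
E
```

```text
t 3.0 pos [0.6431 0.1873 0.25  ] y [-0. -0. -1.] zyaw -13.3 F [0.5 0.9 0.2] T [0.02 0.02 0.01] w 0.001 j [0.17 0.16 1.5  0.   1.48 0.4 ]
shift mm [-0.6 50.  -3.6]
turn deg [ 0.02 -0.14  0.01]
[[235.0, 240.0], [232.0, 132.0], [157.0, 136.0], [167.0, 258.0], [239.0, 269.0], [234.0, 133.0], [136.0, 284.0], [119.0, 139.0]]
```

View pics/w1.png

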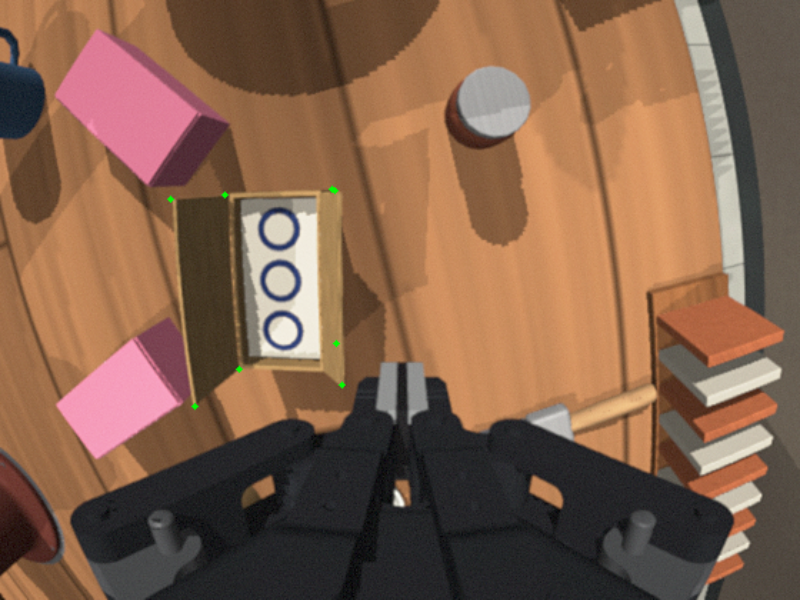

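The projected green points match the wrist view within a few pixels: the wide flap edge at x≈180–195 and the narrow flap edge at x≈342. The pinks near (140,110) and (130,390) are clear of the mid-line, so I'll fold the narrow flap.

Call:
apply_moves(moves=[[1,0,40,0,0,0,0],[1,0,40,0,0,0,0],[1,0,40,0,0,0,0],[1,0,32,0,0,0,0],[1,0,0,0,0,0,0],[1,0,0,-7,0,0,0],[1,0,0,-7,0,0,0],[1,0,0,-7,0,0,0],[1,0,0,-7,0,0,0],[1,0,0,-4.5,0,0,0],[1,0,0,-4.5,0,0,0],[1,0,0,-4.5,0,0,0],[1,0,0,-4.5,0,0,0],[1,0,0,-4.5,0,0,0],[1,0,0,-4.5,0,0,0],[1,0,0,-4.5,0,0,0],[1,0,0,-4.5,0,0,0],[1,0,0,0,0,0,0]])

```text
time: 4.85
tool_pos: [0.5805, 0.2021, 0.0989]
tool_rot: [-0.44, 0.439, -0.554, 0.554]
contact_force: [0.4, 0.7, 0.7]
gripper_width: -0.004
```

```bash
python3 - <<'E'
from h import *
info();to(world(.557,.208,-.2296,(.009,0,.087))[0],-13.16)
E
```

```text
t 4.85 pos [0.5805 0.2021 0.0989] y [ 0.001  0.    -1.   ] zyaw -13.16 F [0.4 0.7 0.7] T [-0.02  0.01 -0.02] w -0.004 j [ 0.21  0.16  1.76 -0.    1.22  0.44]
shift mm [ -0.3  11.9 -15.3]
turn deg [-0.05 -0.   -0.02]
```

Call:
apply_moves(moves=[[1,0,3,-4,0,0,0],[1,0,3,-4,0,0,0],[1,0,3,-4,0,0,0],[1,0,3,-2,0,0,0],[1,0,2,0,0,0,0],[1,0,1.5,0,0,0,0],[1,0,1,0,0,0,0],[1,0,0,0,0,0,0]])

```text
time: 5.65
tool_pos: [0.5673, 0.205, 0.0816]
tool_rot: [0.439, -0.439, 0.554, -0.554]
contact_force: [-0.5, -0.1, -0.6]
gripper_width: 0.003
```

```bash
python3 - <<'E'
from h import *
info();f=manip.grab_frame("side");cv2.imwrite("pics/s2.png",cv2.resize(f[200:320,190:350],None,fx=5,fy=5,interpolation=cv2.INTER_CUBIC))
E
```

```text
t 5.65 pos [0.5673 0.205  0.0816] y [-0. -0. -1.] zyaw -13.19 F [-0.5 -0.1 -0.6] T [-0.03 -0.01  0.01] w 0.003 j [ 0.22  0.16  1.79 -0.    1.19  0.45]
```

View pics/s2.png

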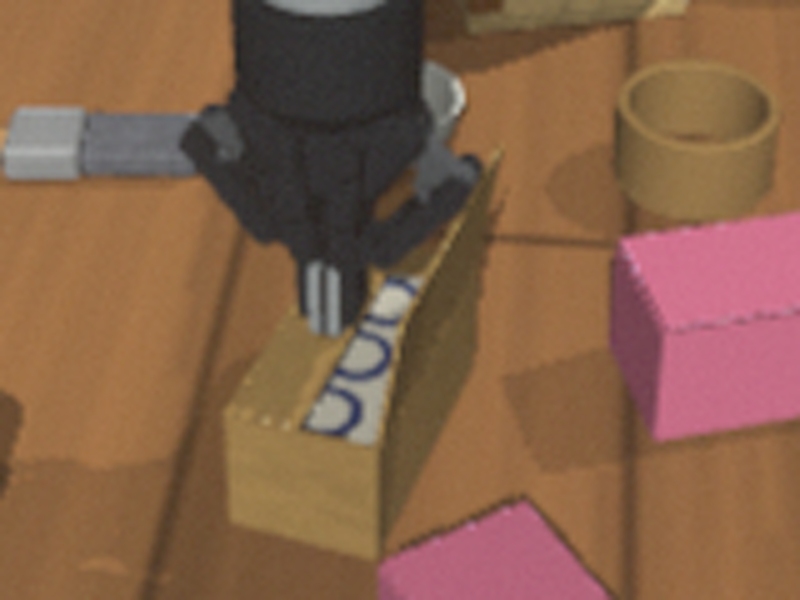

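The side view shows the narrow flap nearly level under the closed fingertips at (325,330), with the wide flap still standing. I'll press further until it bears.

Call:
apply_moves(moves=[[1,0,1,0,0,0,0],[1,0,1,0,0,0,0],[1,0,0,0,0,0,0]])

```text
time: 6.0
tool_pos: [0.5676, 0.2051, 0.0812]
tool_rot: [-0.439, 0.439, -0.554, 0.554]
contact_force: [-3.7, -1.3, 6.3]
gripper_width: -0.002
```

Call:
apply_moves(moves=[[1,0,-45,0,0,0,0],[1,0,-45,0,0,0,0],[1,0,0,0,0,0,0],[1,0,0,-48,0,0,0],[1,0,0,-48,0,0,0],[1,0,0,0,0,0,0],[1,0,23,0,0,0,0],[1,0,24,0,0,0,0],[1,0,0,8,0,0,0],[1,0,0,8,0,0,0],[1,0,0,8,0,0,0],[1,0,0,6.5,0,0,0],[1,0,0,6.5,0,0,0],[1,0,0,6.5,0,0,0],[1,0,0,6.5,0,0,0],[1,0,0,6.5,0,0,0],[1,0,0,6.5,0,0,0],[1,0,0,6.5,0,0,0],[1,0,0,6,0,0,0],[1,0,0,0,0,0,0]])

```text
time: 8.0
tool_pos: [0.5482, 0.2095, 0.123]
tool_rot: [-0.439, 0.439, -0.554, 0.554]
contact_force: [-0.3, 0.4, 0.9]
gripper_width: -0.003
```

```bash
python3 - <<'E'
from h import *
info();to(world(.557,.208,-.2296,(.005,0,.085))[0],-13.16)
E
```

```text
t 8.0 pos [0.5482 0.2095 0.123 ] y [ 0.001  0.    -1.   ] zyaw -13.21 F [-0.3  0.4  0.9] T [-0.02 -0.06  0.03] w -0.003 j [ 0.24  0.07  1.81 -0.    1.26  0.47]
shift mm [-0.5 38.  13.9]
turn deg [-0.03 -0.05 -0.01]
```

Call:
apply_moves(moves=[[1,0,5,4.5,0,0,0],[1,0,6,4,0,0,0],[1,0,7,3,0,0,0],[1,0,7,2,0,0,0],[1,0,6,0,0,0,0],[1,0,5,0,0,0,0],[1,0,2,0,0,0,0],[1,0,1,0,0,0,0],[1,0,0,0,0,0,0]])

```text
time: 8.9
tool_pos: [0.5605, 0.2067, 0.0841]
tool_rot: [-0.439, 0.439, -0.554, 0.554]
contact_force: [-0.2, -0.9, 0.6]
gripper_width: 0.0
```

Call:
apply_moves(moves=[[1,0,1,0,0,0,0],[1,0,0,0,0,0,0]])

```text
time: 9.1
tool_pos: [0.5606, 0.2068, 0.0839]
tool_rot: [0.439, -0.439, 0.554, -0.554]
contact_force: [-3.1, 0.0, 5.7]
gripper_width: -0.002
```

Fingertips bore at 65 mm with 5.7 N, so both flaps should be shut. I'll lift, open and look again before grasping.

Call:
apply_moves(moves=[[-1,0,-40,0,0,0,0],[-1,0,-45,0,0,0,0],[-1,20,-40,0,0,0,0],[-1,30,-30,0,0,0,0],[-1,30,0,0,0,0,0],[-1,0,0,0,0,0,0],[-1,0,0,0,0,0,0]])

```text
time: 9.8
tool_pos: [0.5422, 0.1285, 0.2377]
tool_rot: [0.439, -0.439, 0.554, -0.554]
contact_force: [-0.2, 0.9, 0.2]
gripper_width: 1.002
```

```bash
python3 - <<'E'
from h import *
info()
s,_=pose();f=manip.grab_frame("wrist");cv2.imwrite("pics/w2raw.png",f)
P=world(.557,.208,-.2296,[(.033,-.065,.06),(.033,.065,.06),(-.033,.065,.064),(-.033,-.065,.064)])
q=wristproj(P,s);print(q.round(1).tolist())
g=cv2.resize(f[50:260,140:420],None,fx=2.85,fy=2.85,interpolation=cv2.INTER_CUBIC)
for p in q: cv2.circle(g,tuple(int(v) for v in ((p-[140,50])*2.85).round()),2,(0,255,0),-1)
cv2.imwrite("pics/w2.png",g)
E
```

```text
t 9.8 pos [0.5422 0.1285 0.2377] y [ 0.001  0.001 -1.   ] zyaw -13.25 F [-0.2  0.9  0.2] T [ 0.02  0.02 -0.03] w 1.002 j [ 0.1  -0.1   1.79  0.    1.46  0.33]
[[311.7, 184.4], [312.2, 46.7], [239.7, 46.0], [240.9, 185.3]]
```

View pics/w2.png

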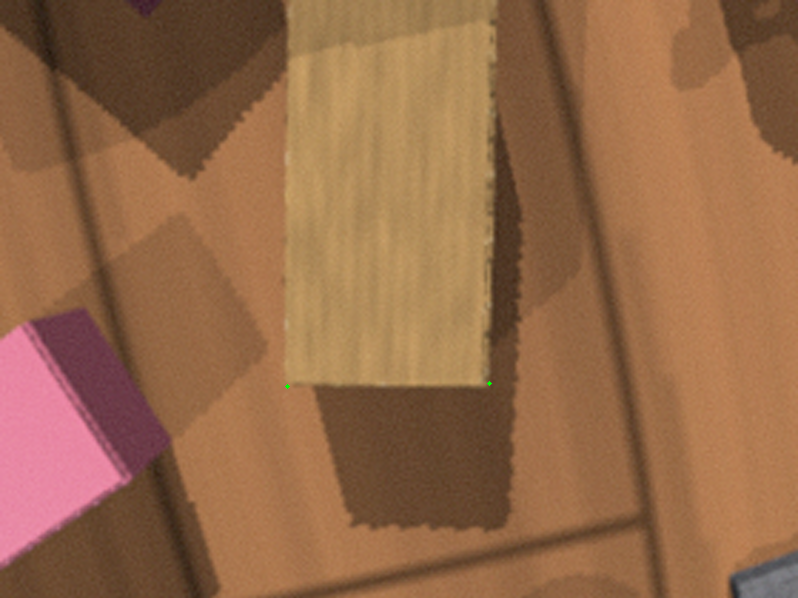

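The wrist view shows the flap shut flat; the -y corners at (287,384) and (489,384) match the prediction. The side edges lean about 1° more, so carton yaw is ≈ -14.2°. The pink block is clear.

```bash
python3 - <<'E'
from h import *
to(world(.557,.208,-.2296,(.001,0,.048))[0],-14.2)
E
```

```text
shift mm [-80.3 189.2  -2.4]
turn deg [ 0.03  1.   -0.02]
```

Call:
apply_moves(moves=[[-1,-40,0,-2.4,0,0,0],[-1,-40,0,0,0,1,0],[-1,0,0,0,0,0,0],[-1,0,40,0,0,0,0],[-1,0,40,0,0,0,0],[-1,0,40,0,0,0,0],[-1,0,25,0,0,0,0],[-1,0,22,0,0,0,0],[-1,0,22,0,0,0,0],[-1,0,0,0,0,0,0]])

```text
time: 10.85
tool_pos: [0.5546, 0.2068, 0.044]
tool_rot: [0.432, -0.438, 0.559, -0.556]
contact_force: [-0.4, 0.1, -0.2]
gripper_width: 0.998
```

Call:
apply_moves(moves=[[1,0,0,0,0,0,0],[1,0,0,0,0,0,0],[1,0,0,0,0,0,0],[1,0,0,0,0,0,0],[1,0,0,0,0,0,0],[1,0,0,0,0,0,0]])

```text
time: 11.45
tool_pos: [0.5589, 0.2076, 0.05]
tool_rot: [-0.435, 0.434, -0.558, 0.558]
contact_force: [0.1, 1.6, 4.0]
gripper_width: 0.76
```

```bash
python3 - <<'E'
from h import *
info()
E
```

```text
t 11.45 pos [0.5589 0.2076 0.05  ] y [ 0.002  0.001 -1.   ] zyaw -14.18 F [0.1 1.6 4. ] T [0.24 0.37 0.12] w 0.76 j [0.23 0.19 1.82 0.   1.13 0.48]
```

Gripped: opening 0.76 ≈ 65 mm. Next I'll lift and carry it to a viewpoint where the wrist camera sees the jig.

Call:
apply_moves(moves=[[1,0,-5,0,0,0,0],[1,0,-10,0,0,0,0],[1,0,-20,0,0,0,0],[1,0,-25,0,0,0,0],[1,0,-25,0,0,0,0],[1,0,-25,0,0,0,0],[1,0,-25,0,0,0,0],[1,0,-15,0,0,0,0],[1,0,0,0,0,0,0],[1,0,0,0,0,0,0]])

```text
time: 12.45
tool_pos: [0.5576, 0.207, 0.1977]
tool_rot: [0.434, -0.435, 0.558, -0.558]
contact_force: [-0.3, -0.9, -7.3]
gripper_width: 0.758
```

```bash
python3 - <<'E'
from h import *
info();P=world(.556,-.316,.248,(-.05,-.11,.2))[0];print(P);to(P,14.2)
E
```

```text
t 12.45 pos [0.5576 0.207  0.1977] y [-0.002 -0.    -1.   ] zyaw -14.19 F [-0.3 -0.9 -7.3] T [0.04 0.   0.04] w 0.758 j [ 0.23  0.02  1.74 -0.    1.39  0.48]
[ 0.53453096 -0.43490786  0.2       ]
shift mm [627.9  -2.  135. ]
turn deg [  0.09 -28.39   0.03]
```

Call:
apply_moves(moves=[[1,15,0,3.2,0,0,0],[1,25,0,5.4,0,0,0],[1,33.5,0,7.2,0,0,0],[1,33.5,0,7.2,0,0,0],[1,33.5,0,7.2,0,0,0],[1,33.5,0,7.2,0,0,0],[1,33.5,0,7.2,0,0,0],[1,33.5,0,7.2,0,0,0],[1,33.5,0,7.2,0,0,0],[1,33.5,0,7.2,0,0,0],[1,33.5,0,7.2,0,0,0],[1,33.5,0,7.2,0,0,0],[1,33.5,0,7.2,0,0,0],[1,33.5,0,7.2,0,0,0],[1,33.5,0,7.2,0,0,0],[1,33.5,0,7.2,0,0,0],[1,33.5,0,7.2,0,0,0],[1,33.5,0,7.2,0,0,0],[1,30,0,6.5,0,0,0],[1,22,0,4.7,0,0,0]])

```text
time: 14.45
tool_pos: [0.5331, -0.4367, 0.1959]
tool_rot: [0.433, -0.434, 0.56, -0.557]
contact_force: [0.4, -0.1, -6.1]
gripper_width: 0.757
```

Call:
apply_moves(moves=[[1,0,0,0,0,-4,0],[1,0,0,0,0,-6,0],[1,0,0,0,0,-7,0],[1,0,0,0,0,-7,0],[1,0,0,0,0,-4.4,0],[1,0,0,0,0,0,0],[1,0,0,0,0,0,0],[1,0,0,0,0,0,0]])

```text
time: 15.25
tool_pos: [0.5346, -0.4346, 0.1977]
tool_rot: [0.558, -0.558, 0.435, -0.434]
contact_force: [0.3, 0.1, -6.4]
gripper_width: 0.76
```

```bash
python3 - <<'E'
from h import *
info()
s,_=pose();f=manip.grab_frame("wrist");cv2.imwrite("pics/w3raw.png",f)
P=world(.556,-.316,.248,[(0,0,.037),(0,.18,.037),(-.11,.18,.012),(-.11,0,.037),(.02,.18,.037),(0,.18,.012)])
q=wristproj(P,s);print(q.round(1).tolist())
k=2.0;g=cv2.resize(f[0:300,120:520],None,fx=k,fy=k,interpolation=cv2.INTER_CUBIC)
for p in q: cv2.circle(g,tuple(int(v) for v in ((p-[120,0])*k).round()),2,(0,255,0),-1)
cv2.imwrite("pics/w3.png",g)
E
```

```text
t 15.25 pos [ 0.5346 -0.4346  0.1977] y [-0.001  0.001 -1.   ] zyaw 14.14 F [ 0.3  0.1 -6.4] T [-0.03  0.    0.02] w 0.76 j [-0.79  0.24  1.5  -0.    1.41 -1.04]
[[338.5, 81.9], [332.4, -84.2], [222.7, -70.3], [211.9, 82.7], [352.6, -82.2], [329.1, -71.3]]
```

View pics/w3.png

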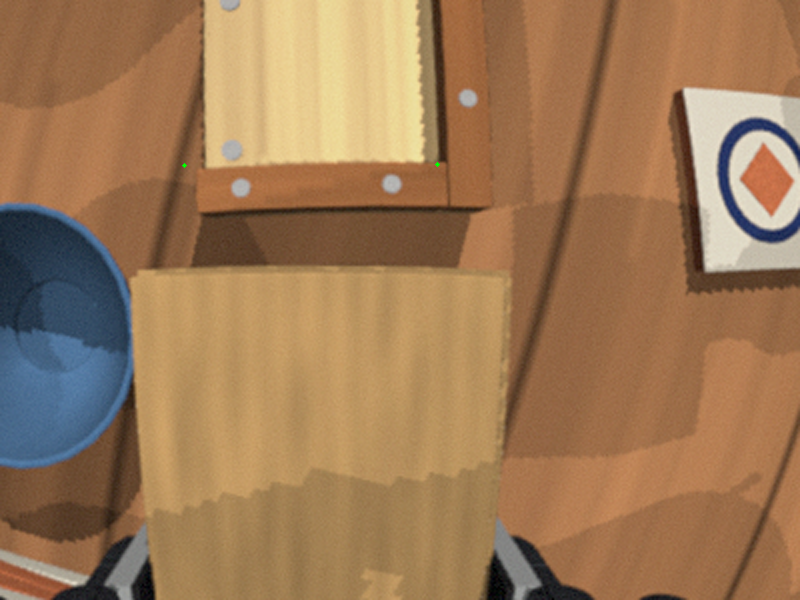

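The view shows the fences' inner top corner at crop (445,163), 6–8 px right of the prediction. Inner edges run (205,168)–(445,163) and (439,0)–(445,163). I'll refit the jig from these.

```bash
cat >> h.py <<'E'
def wristray(px,st,z):
    c=manip.calibration("wrist");w,x,y,q=st["tool_rot"];Rt=R.from_quat([x,y,q,w]).as_matrix();m=c["mtx"]
    d=np.array(px)-m[:2,2];r=np.hypot(*d);th=r/m[0,0];v=np.r_[np.sin(th)*d/r,np.cos(th)]
    T=c["T_tool_cam"];o=st["tool_pos"]+Rt@T[:3,3];v=Rt@T[:3,:3]@v;return o+v*(z-o[2])/v[2]
E
python3 - <<'E'
from h import *
s,_=pose()
g=lambda p:wristray((p[0]/2+120,p[1]/2),s,.037)[:2]
L=[((445,163),0),((439,0),0),((491,206),.02),((486,0),.02)]      # local x
S=[((445,163),0),((205,168),0),((325,165.5),0),((491,206),-.02),((201,211),-.02)] # local y
def f(p):
    x,y,a=p;ex=np.array([np.cos(a),np.sin(a)]);ey=np.array([-ex[1],ex[0]]);o=np.array([x,y])
    return [1e3*((g(q)-o)@ex-v) for q,v in L]+[1e3*((g(q)-o)@ey-v) for q,v in S]
r=least_squares(f,[.556,-.316,.248]);print(r.x,np.degrees(r.x[2]),np.round(r.fun,1))
# edges by code for yaw: strongest gradient along short inner edge & carton edge
im=cv2.cvtColor(cv2.imread("pics/w3raw.png"),cv2.COLOR_BGR2GRAY).astype(float)
def hedge(x0,x1,y0,y1):
    P=[]
    for x in range(x0,x1,4):
        d=abs(np.diff(cv2.GaussianBlur(im,(3,3),0)[y0:y1,x]));j=d.argmax();P.append((x,y0+j+.5))
    return np.array(P)
def yaw(P,z):
    W=np.array([wristray(p,s,z)[:2] for p in P]);k=np.polyfit(W[:,0],W[:,1],1);res=W[:,1]-np.polyval(k,W[:,0]);m=abs(res)<.002
    k=np.polyfit(W[m,0],W[m,1],1);return np.degrees(np.arctan(k[0])),m.sum(),len(m),P[:3].tolist()
print("short inner",yaw(hedge(228,336,76,90),.037))
print("carton end",yaw(hedge(195,368,128,142),s["tool_pos"][2]+.013))
E
```

```text
[ 0.56025262 -0.31438253  0.2674455 ] 15.323498238965675 [-0.7 -0.4 -0.3  1.4 -0.  -0.3 -1.5  1.3  0.5]
short inner (np.float64(15.979328008415557), np.int64(27), 27, [[228.0, 83.5], [232.0, 83.5], [236.0, 83.5]])
carton end (np.float64(13.40953044786176), np.int64(44), 44, [[195.0, 134.5], [199.0, 134.5], [203.0, 133.5]])
```

```bash
python3 - <<'E'
from h import *
to(world(.5603,-.3144,.272,(-.043,.077,.069))[0],15.8)
E
```

```text
shift mm [-186.2  129.3    9.4]
turn deg [ 0.03 -1.64 -0.05]
```

Call:
apply_moves(moves=[[1,-15,0,0.5,0,0,0],[1,-28,0,1.5,0,0,0],[1,-35,0,1.8,0,0,0],[1,-35,0,1.8,0,0,0],[1,-35,0,1.8,0,0,0],[1,-25,0,1.5,0,0,0],[1,-13.2,0,0.5,0,0,0],[1,0,0,0,0,-1.6,0],[1,0,15,0,0,0,0],[1,0,25,0,0,0,0],[1,0,30,0,0,0,0],[1,0,25,0,0,0,0],[1,0,18,0,0,0,0],[1,0,12,0,0,0,0],[1,0,5,0,0,0,0],[1,0,0,0,0,0,0],[1,0,0,0,0,0,0]])

```text
time: 17.0
tool_pos: [0.4993, -0.2527, 0.0699]
tool_rot: [0.564, -0.564, 0.426, -0.427]
contact_force: [-0.4, -1.2, -6.4]
gripper_width: 0.761
```

```bash
python3 - <<'E'
from h import *
info();to(world(.5603,-.3144,.272,(-.033,.065,.062))[0],15.8)
a=manip.grab_frame("scene");b=manip.grab_frame("side")
k=4.4;z=lambda f,x,y:cv2.resize(f[y:y+110,x:x+90],None,fx=k,fy=k,interpolation=cv2.INTER_CUBIC)
cv2.imwrite("pics/p1.png",np.hstack([z(a,160,150),z(b,260,110)]))
E
```

```text
t 17.0 pos [ 0.4993 -0.2527  0.0699] y [ 0.002 -0.001 -1.   ] zyaw 15.79 F [-0.4 -1.2 -6.4] T [ 0.01 -0.05 -0.04] w 0.761 j [-0.6   0.08  1.9  -0.    1.16 -0.88]
shift mm [10.8  7.9  9.1]
turn deg [-0.07 -0.01  0.09]
```

View pics/p1.png

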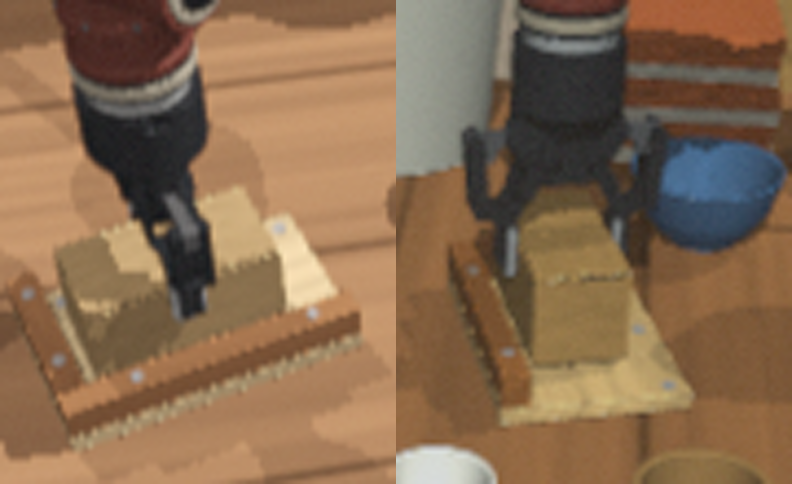

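Both views show the carton shut, held just above the board inside the corner. The finger stays above the long fence and the gaps look to be about 10 mm. I'll lower it to contact.

Call:
apply_moves(moves=[[1,0,2,0,0,0,0],[1,0,2,0,0,0,0],[1,0,1.5,0,0,0,0],[1,0,1,0,0,0,0],[1,0,0,0,0,0,0]])

```text
time: 17.6
tool_pos: [0.4985, -0.2519, 0.0621]
tool_rot: [-0.564, 0.564, -0.427, 0.426]
contact_force: [0.4, -0.2, -6.5]
gripper_width: 0.762
```

Call:
apply_moves(moves=[[1,0,1,0,0,0,0],[1,0,0,0,0,0,0]])

```text
time: 17.8
tool_pos: [0.4986, -0.2519, 0.062]
tool_rot: [-0.564, 0.564, -0.427, 0.426]
contact_force: [-2.4, 1.7, -0.9]
gripper_width: 0.764
```

Call:
apply_moves(moves=[[1,0,0,2,0,0,0],[1,0,0,2,0,0,0],[1,0,0,2,0,0,0],[1,0,0,0,0,0,0]])

```text
time: 18.2
tool_pos: [0.5047, -0.2509, 0.0619]
tool_rot: [-0.564, 0.564, -0.426, 0.427]
contact_force: [-3.7, -1.6, 2.1]
gripper_width: 0.761
```

```bash
cat >> h.py <<'E'
def jf():
    s,M=pose();c,q=np.cos(.272),np.sin(.272);F=s["contact_force"];d=s["tool_pos"]-[.5603,-.3144,0]
    print("jig local",np.round([1e3*(c*d[0]+q*d[1]),1e3*(-q*d[0]+c*d[1]),1e3*d[2]],1),"F jig",np.round([c*F[0]+q*F[1],-q*F[0]+c*F[1],F[2]],1))
E
python3 -c "
from h import *
info();jf()"
```

```text
t 18.2 pos [ 0.5047 -0.2509  0.0619] y [ 0.    -0.001 -1.   ] zyaw 15.83 F [-3.7 -1.6  2.1] T [-0.19  1.05  0.02] w 0.761 j [-0.59  0.1   1.9  -0.    1.14 -0.87]
jig local [-36.5  76.1  61.9] F jig [-4.  -0.5  2.1]
```

Call:
apply_moves(moves=[[1,0,0,1.5,0,0,0],[1,0,0,1,0,0,0],[1,0,0,0,0,0,0]])

```text
time: 18.5
tool_pos: [0.5068, -0.2502, 0.0619]
tool_rot: [-0.564, 0.564, -0.426, 0.427]
contact_force: [-4.5, -2.2, 2.5]
gripper_width: 0.758
```

```bash
python3 -c "
from h import *
info();jf()"
```

```text
t 18.5 pos [ 0.5068 -0.2502  0.0619] y [-0.    -0.001 -1.   ] zyaw 15.83 F [-4.5 -2.2  2.5] T [-0.25  1.16  0.02] w 0.758 j [-0.59  0.1   1.89 -0.    1.14 -0.87]
jig local [-34.3  76.2  61.9] F jig [-4.9 -0.9  2.5]
```

Call:
apply_moves(moves=[[1,0,0,1,0,0,0],[1,0,0,0,0,0,0]])

```text
time: 18.7
tool_pos: [0.5077, -0.2499, 0.0619]
tool_rot: [-0.564, 0.564, -0.426, 0.427]
contact_force: [-5.3, -1.7, 2.9]
gripper_width: 0.759
```

```bash
python3 -c "
from h import *
info();jf()"
```

```text
t 18.7 pos [ 0.5077 -0.2499  0.0619] y [-0.    -0.001 -1.   ] zyaw 15.83 F [-5.3 -1.7  2.9] T [-0.24  1.21 -0.05] w 0.759 j [-0.59  0.11  1.89 -0.    1.14 -0.86]
jig local [-33.3  76.2  61.9] F jig [-5.6 -0.2  2.9]
```

Call:
apply_moves(moves=[[1,0,0,1,0,0,0],[1,0,0,0,0,0,0]])

```text
time: 18.9
tool_pos: [0.5079, -0.2499, 0.0619]
tool_rot: [-0.563, 0.565, -0.427, 0.426]
contact_force: [-9.4, -2.2, 4.8]
gripper_width: 0.757
```

```bash
python3 -c "
from h import *
info();jf()"
```

```text
t 18.9 pos [ 0.5079 -0.2499  0.0619] y [-0.002 -0.001 -1.   ] zyaw 15.81 F [-9.4 -2.2  4.8] T [-0.32  1.53 -0.07] w 0.757 j [-0.59  0.11  1.89 -0.    1.15 -0.86]
jig local [-33.1  76.2  61.9] F jig [-9.7  0.4  4.8]
```

Call:
apply_moves(moves=[[1,0,0,1,0,0,0],[1,0,0,0,0,0,0]])

```text
time: 19.1
tool_pos: [0.5081, -0.2498, 0.062]
tool_rot: [-0.563, 0.565, -0.428, 0.426]
contact_force: [-12.8, -3.0, 8.0]
gripper_width: 0.761
```

```bash
python3 -c "
from h import *
info();jf()"
```

```text
t 19.1 pos [ 0.5081 -0.2498  0.062 ] y [-0.004 -0.001 -1.   ] zyaw 15.79 F [-12.8  -3.    8. ] T [-0.42  2.07 -0.29] w 0.761 j [-0.59  0.11  1.89 -0.    1.15 -0.86]
jig local [-33.   76.2  62. ] F jig [-13.1   0.6   8. ]
```

Long-fence contact came at local x = -33 mm, exactly as expected. The moment Tz is negative, so the -y end touches first and the carton yaw is slightly too large. I'll turn it back in small steps.

Call:
apply_moves(moves=[[1,0,0,0,0,0.3,0],[1,0,0,0,0,0,0]])

```text
time: 19.3
tool_pos: [0.5081, -0.2498, 0.062]
tool_rot: [-0.562, 0.565, -0.428, 0.427]
contact_force: [-12.7, -2.8, 6.6]
gripper_width: 0.76
```

```bash
python3 -c "
from h import *
info();jf()"
```

```text
t 19.3 pos [ 0.5081 -0.2498  0.062 ] y [-0.004 -0.002 -1.   ] zyaw 15.61 F [-12.7  -2.8   6.6] T [-0.37  1.91  0.44] w 0.76 j [-0.59  0.11  1.89 -0.    1.15 -0.86]
jig local [-32.9  76.3  62. ] F jig [-13.    0.7   6.6]
```

Call:
apply_moves(moves=[[1,0,0,0,0,0.3,0],[1,0,0,0,0,0,0]])

```text
time: 19.5
tool_pos: [0.508, -0.2497, 0.062]
tool_rot: [-0.561, 0.564, -0.429, 0.427]
contact_force: [-12.5, -2.6, 6.8]
gripper_width: 0.761
```

```bash
python3 -c "
from h import *
info();jf()"
```

```text
t 19.5 pos [ 0.508  -0.2497  0.062 ] y [-0.005 -0.002 -1.   ] zyaw 15.44 F [-12.5  -2.6   6.8] T [-0.27  1.97  1.11] w 0.761 j [-0.59  0.11  1.89 -0.    1.15 -0.85]
jig local [-33.   76.4  62. ] F jig [-12.7   0.8   6.8]
```

Tz changed sign with a stiff slope, so the side is flush at about 15.7°. I'll turn back most of the way, then slide along to the short fence.

Call:
apply_moves(moves=[[1,0,0,0,0,-0.45,0],[1,0,0,0,0,0,0],[1,2,0,0,0,0,0],[1,2,0,0,0,0,0],[1,2,0,0,0,0,0],[1,0,0,0,0,0,0]])

```text
time: 20.1
tool_pos: [0.5082, -0.2501, 0.0622]
tool_rot: [0.565, -0.563, 0.432, -0.422]
contact_force: [-21.0, 19.4, 23.4]
gripper_width: 0.761
```

```bash
python3 -c "
from h import *
info();jf()"
```

```text
t 20.1 pos [ 0.5082 -0.2501  0.0622] y [-0.01   0.011 -1.   ] zyaw 15.69 F [-21.   19.4  23.4] T [2.47 3.01 0.01] w 0.761 j [-0.59  0.12  1.88  0.    1.16 -0.87]
jig local [-32.9  75.9  62.2] F jig [-15.   24.4  23.4]
```

It stuck after 0.4 mm with 24 N along y and Fz rising to 23 N, still about 11 mm short of the short fence. That's friction jamming against the board, not fence contact. I'll back off, unload the weight, then slide.

Call:
apply_moves(moves=[[1,-3,0,0,0,0,0],[1,-3,0,0,0,0,0],[1,0,0,-2,0,0,0],[1,0,0,-2,0,0,0],[1,0,0,-1,0,0,0],[1,0,-1,0,0,0,0],[1,0,-1,0,0,0,0],[1,0,-1,0,0,0,0],[1,0,0,0,0,0,0]])

```text
time: 21.0
tool_pos: [0.504, -0.2497, 0.0633]
tool_rot: [-0.563, 0.564, -0.428, 0.426]
contact_force: [0.3, -0.0, -6.5]
gripper_width: 0.758
```

```bash
python3 -c "
from h import *
info();jf()"
```

```text
t 21.0 pos [ 0.504  -0.2497  0.0633] y [-0.002  0.001 -1.   ] zyaw 15.67 F [ 0.3 -0.  -6.5] T [-0.03 -0.07  0.03] w 0.758 j [-0.59  0.1   1.9  -0.    1.15 -0.87]
jig local [-36.8  77.5  63.3] F jig [ 0.2 -0.1 -6.5]
```

Call:
apply_moves(moves=[[1,2.5,0,0,0,0,0],[1,3,0,0,0,0,0],[1,2.5,0,0,0,0,0],[1,1.5,0,0,0,0,0],[1,1,0,0,0,0,0],[1,0,0,0,0,0,0]])

```text
time: 21.6
tool_pos: [0.5075, -0.2602, 0.0643]
tool_rot: [0.564, -0.563, 0.427, -0.427]
contact_force: [-0.3, 2.2, -5.7]
gripper_width: 0.763
```

```bash
python3 -c "
from h import *
info();jf()"
```

```text
t 21.6 pos [ 0.5075 -0.2602  0.0643] y [-0.     0.001 -1.   ] zyaw 15.66 F [-0.3  2.2 -5.7] T [ 0.09  0.02 -0.04] w 0.763 j [-0.6   0.11  1.88  0.    1.15 -0.88]
jig local [-36.2  66.4  64.3] F jig [ 0.2  2.2 -5.7]
```

Call:
apply_moves(moves=[[1,1,0,0,0,0,0],[1,0,0,0,0,0,0]])

```text
time: 21.8
tool_pos: [0.5076, -0.2602, 0.0643]
tool_rot: [0.564, -0.563, 0.428, -0.426]
contact_force: [-1.4, 5.1, -3.2]
gripper_width: 0.765
```

```bash
python3 -c "
from h import *
info();jf()"
```

```text
t 21.8 pos [ 0.5076 -0.2602  0.0643] y [-0.001  0.002 -1.   ] zyaw 15.66 F [-1.4  5.1 -3.2] T [ 0.69  0.25 -0.  ] w 0.765 j [-0.6   0.11  1.88  0.    1.15 -0.88]
jig local [-36.2  66.4  64.3] F jig [-0.   5.3 -3.2]
```

Short-fence contact came at local y = 66.4 with almost no yaw moment. I'll back off 1 mm, close the x gap, lower onto the board and then press both ways lightly.

Call:
apply_moves(moves=[[1,-1.5,0,0,0,0,0],[1,0,0,2.3,0,0,0],[1,0,1,0,0,0,0],[1,0,0.7,0,0,0,0],[1,0,0,0,0,0,0],[1,0,0,0,0,0,0]])

```text
time: 22.4
tool_pos: [0.5096, -0.2592, 0.0625]
tool_rot: [-0.563, 0.563, -0.427, 0.427]
contact_force: [-0.5, 0.1, -6.8]
gripper_width: 0.761
```

```bash
python3 -c "
from h import *
info();jf()"
```

```text
t 22.4 pos [ 0.5096 -0.2592  0.0625] y [-0. -0. -1.] zyaw 15.66 F [-0.5  0.1 -6.8] T [-0.03  0.01 -0.01] w 0.761 j [-0.6   0.12  1.88 -0.    1.15 -0.87]
jig local [-34.   66.8  62.5] F jig [-0.4  0.3 -6.8]
```

Call:
apply_moves(moves=[[1,0,0.6,0,0,0,0],[1,0,0,0,0,0,0]])

```text
time: 22.6
tool_pos: [0.5097, -0.2592, 0.062]
tool_rot: [-0.563, 0.563, -0.427, 0.427]
contact_force: [-0.2, -0.0, -6.7]
gripper_width: 0.762
```

Call:
apply_moves(moves=[[1,0.5,0,1,0,0,0],[1,0.5,0,0.5,0,0,0],[1,0,0,0,0,0,0]])

```text
time: 22.9
tool_pos: [0.5106, -0.2593, 0.062]
tool_rot: [-0.563, 0.564, -0.428, 0.426]
contact_force: [-3.9, 2.8, -2.6]
gripper_width: 0.751
```

```bash
python3 -c "
from h import *
info();jf()"
```

```text
t 22.9 pos [ 0.5106 -0.2593  0.062 ] y [-0.003  0.001 -1.   ] zyaw 15.67 F [-3.9  2.8 -2.6] T [0.26 0.72 0.01] w 0.751 j [-0.6   0.12  1.87 -0.    1.15 -0.87]
jig local [-33.1  66.4  62. ] F jig [-3.   3.7 -2.6]
```

Call:
apply_moves(moves=[[1,0.7,0,0.7,0,0,0],[1,0.7,0,0.7,0,0,0],[1,0.6,0,0.6,0,0,0],[1,0,0,0,0,0,0],[1,0,0,0,0,0,0]])

```text
time: 23.4
tool_pos: [0.5108, -0.2593, 0.0621]
tool_rot: [-0.563, 0.564, -0.431, 0.424]
contact_force: [-16.4, 8.2, 8.7]
gripper_width: 0.759
```

```bash
python3 -c "
from h import *
info();jf()"
```

```text
t 23.4 pos [ 0.5108 -0.2593  0.0621] y [-0.009  0.005 -1.   ] zyaw 15.68 F [-16.4   8.2   8.7] T [ 0.96  2.01 -0.14] w 0.759 j [-0.6   0.13  1.87 -0.    1.16 -0.87]
jig local [-32.9  66.4  62.1] F jig [-13.6  12.4   8.7]
```

Both fences bear: 13.6 N in x, 12.4 N in y, Tz near zero. The tool has leaned about 0.5°, so I'll counter-rotate to sit the carton flat.

Call:
apply_moves(moves=[[1,0,0,0,0.3,0,-0.3],[1,0,0,0,0.3,0,-0.3],[1,0,0,0,0,0,0],[1,0,0,0,0,0,0]])

```text
time: 23.8
tool_pos: [0.5105, -0.2593, 0.062]
tool_rot: [-0.563, 0.564, -0.426, 0.428]
contact_force: [-12.6, 7.9, 6.3]
gripper_width: 0.76
```

```bash
python3 - <<'E'
from h import *
info();jf()
a=manip.grab_frame("scene");b=manip.grab_frame("side")
k=4.4;z=lambda f,x,y:cv2.resize(f[y:y+110,x:x+90],None,fx=k,fy=k,interpolation=cv2.INTER_CUBIC)
cv2.imwrite("pics/p2.png",np.hstack([z(a,160,150),z(b,260,110)]))
E
```

```text
t 23.8 pos [ 0.5105 -0.2593  0.062 ] y [ 0.003 -0.002 -1.   ] zyaw 15.69 F [-12.6   7.9   6.3] T [ 1.01  2.87 -0.19] w 0.76 j [-0.6   0.12  1.88 -0.    1.14 -0.87]
jig local [-33.2  66.4  62. ] F jig [-10.   11.    6.3]
```

View pics/p2.png

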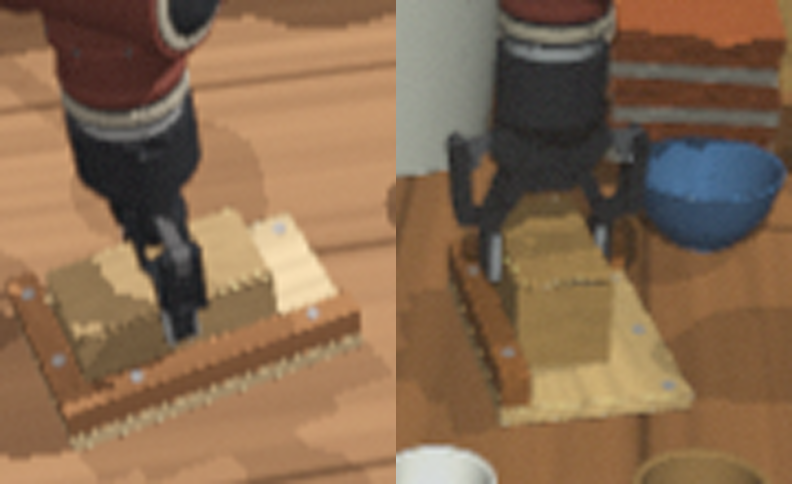

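The carton looks flush against both fences, with the long side at the front fence and the end at the left fence, flaps shut. The lean was slightly over-corrected, so I'll trim it and firm up the push.

Call:
apply_moves(moves=[[1,0,0,0,-0.15,0.08,0.15],[1,0.3,0,0.5,0,0,0],[1,0,0,0,0,0,0],[1,0,0,0,0,0,0],[1,0,0,0,0,0,0]])

```text
time: 24.4
tool_pos: [0.5107, -0.2593, 0.0619]
tool_rot: [-0.563, 0.564, -0.428, 0.427]
contact_force: [-17.5, 7.7, 9.7]
gripper_width: 0.755
```

```bash
python3 -c "
from h import *
info();jf()"
```

```text
t 24.4 pos [ 0.5107 -0.2593  0.0619] y [-0.002  0.    -1.   ] zyaw 15.65 F [-17.5   7.7   9.7] T [1.18 2.65 0.15] w 0.755 j [-0.6   0.12  1.87 -0.    1.15 -0.87]
jig local [-33.   66.4  61.9] F jig [-14.8  12.1   9.7]
```

Call:
apply_moves(moves=[[1,0.5,0,0,0,0,-0.1],[1,0.5,0,0,0,0,-0.1],[1,0,0,0,0,0,0],[1,0,0,0,0,0,0],[1,0,0,0,0,0,0]])

```text
time: 24.9
tool_pos: [0.5107, -0.2593, 0.0619]
tool_rot: [-0.563, 0.564, -0.428, 0.427]
contact_force: [-19.4, 11.4, 11.9]
gripper_width: 0.757
```

```bash
python3 - <<'E'
from h import *
info();jf()
s,_=pose();a=manip.grab_frame("scene");cv2.imwrite("pics/end.png",cv2.resize(a[130:270,140:440],None,fx=2.6,fy=2.6,interpolation=cv2.INTER_CUBIC))
E
```

```text
t 24.9 pos [ 0.5107 -0.2593  0.0619] y [-0.002 -0.001 -1.   ] zyaw 15.65 F [-19.4  11.4  11.9] T [1.7  2.74 0.19] w 0.757 j [-0.6   0.12  1.87 -0.    1.15 -0.87]
jig local [-33.   66.4  61.9] F jig [-15.7  16.2  11.9]
```

View pics/end.png

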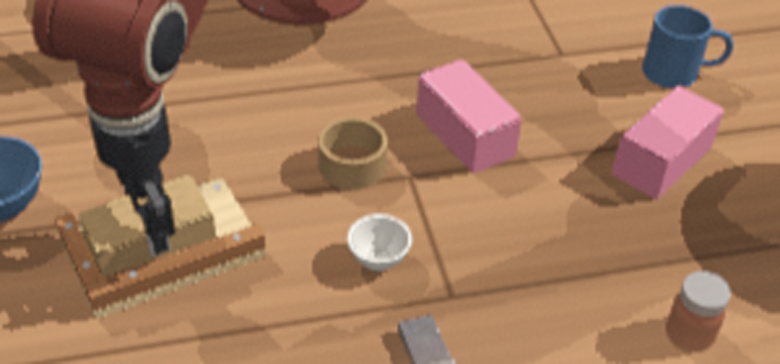

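The final view shows the carton in the jig corner, held, with the bowl, tape, pinks, jar and mug undisturbed. Position didn't change under the extra push, so I'm handing it in.

```bash
python3 -c "
from plant import manip
print(manip.job_done())"
```

```text
the job is handed in; nothing more can be done
None
```

The carton is shut and pressed square into the jig corner, and I handed it in at about 25 s with the gripper still holding it. I folded the narrow flap down first and the wide flap over it. Then I gripped the carton across its 66 mm width, carried it to the jig, set it on the board and pushed it against both fences.

**Last checks**
- **Fence force:** the push reads about 16 N toward each fence. An extra 1 mm of commanded push toward the short fence did not move the carton.
- **Squareness:** the tool leaned only about 0.1°, and the yaw moment was 0.2 N m, so the long side should be flush.
- **Flaps:** both were pressed down to contact, the wide one at 65 mm, and they looked flat in the later pictures.
- **Other items:** the bowl, tape roll, mug, jar and both pink boxes looked undisturbed in the last picture. It does not show all of the big bowl and brush, and the tile is out of frame.

**What disagreed**
- **Jamming:** the first slide along the long fence stuck on friction at 24 N. I backed off, lifted slightly and redid it.
- **Short fence:** the carton touched it 1.4 mm farther out than my camera fit predicted. Part of the final sideways force may also be friction, so the force alone does not prove contact there. The carton had touched at that same position while lifted off the board.

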